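# Stow two sharpened chisels in the guarded tray and lock the keeper

## Robot

A 6-joint arm with a two-finger parallel gripper is mounted at the origin on a cart in front of the work surface, level with it; the furniture and walls round the work are solid. World frame = base frame: x ahead of the robot, y to its left, z up, the work surface at z = 0. Lengths are in m, angles in rad, forces in N, time in s.
With the tool pointing down it reaches from about 0.275 to 0.75 m from the base axis. Payload 10.2 kg.
Tool frame: the origin (TCP) lies at the very end of the fingers, on their centre line; the grasp point (between the pads) lies 19 mm behind it (hold_point_z is the distance from the TCP to the grasp point, in m); z points along the fingers, y is the direction in which the jaws open and shut (so a half turn about z gives the same grasp; the last joint's range is limited). The gripper opens to 85 mm and grips with 20 to 120 N. Pads are 22 mm wide; open, the fingers measure 114 mm over their backs; the gripper's body (76 mm by 85 mm) begins 54 mm behind the grasp point. The pads swing forward as they close: fully open they stand 13 mm farther back than shut.
Start: joints at [-1.533, 0.313, 1.498, -0, 1.331, -0.223], TCP at [0.135, -0.507, 0.231] pointing down, gripper open.
Joint ranges: [-2.94, 2.94], [-0.97, 2.17], [0.19, 2.56], [-1.23, 4.37], [0.02, 3.11], [-2.88, 2.88]. Speed limits (rad/s): [2.39, 2.39, 3.01, 3.14, 3.14, 3.14].

## Interface

Orientations are given as [roll, pitch, yaw] about the fixed x, y, z axes, in that order (R = Rz(yaw) Ry(pitch) Rx(roll)).
In Python, from station import * gives the robot as it stands.
- The arm moves only by the shell command python3 -m creep 'ROWS' [FORCE]. ROWS is JSON, one flat list of numbers, 7 for each row, row after row: the shift along the world's x, y, z in cm, then the turn, a rotation vector about the world's x, y, z in rad, then the finger opening in cm, from 0 to 8.54. A call has 1 to 12 rows; each row is the pose to reach, as a shift and turn from the pose commanded when the call began; what a row does not reach only later rows make up. A row lasts 1/10 s, in which the tool goes at most 50 mm and 8.59 degrees, less where a joint would pass 70% of its speed; a pose out of reach is approached as far as the arm can. A call with a gripper value outside its range is refused whole. The fingers move at their own pace and stop on an object; FORCE is the grip in N (left out, the last holds). Time passes only in rows, so rows that repeat a pose let the fingers close. It gives the time, the measured TCP pose, the force and the opening at its end, in the units of the state.
- read_state(): the state, without advancing time (a new reading comes with each control period).
- snapshot(name): name is "scene" or "top"; returns (picture, depth): 400x640x3 uint8, blue, green, red; 400x640 float32, m along the optical axis (not along the pixel's ray), 0 where there is no reading.
- camera_info(name): a dict with "mtx" (3x3 intrinsics, pixels), "D" ([k1, k2, p1, p2, k3] as OpenCV has them; the pictures are not rectified), "camera_from_world" (4x4, takes a point from world to camera coordinates). Camera axes: x right, y down, z forward; pixel columns grow to the right and rows downward; lengths in m; the calibration is good to about 2 mm. A picture is of the moment at which its call begins. camera_info takes no time and is no camera call.
- job_done(): hands the job in, once; it reports no verdict.
The state is a dict: "t": time; "joints": joint angles; "dq": joint speeds; "tau": joint torques, N m; "position": TCP position; "ee_rot": TCP orientation; "ft_force": force on the tool from outside, world axes, zero at the start; "wrist_torque": the same for the moment, N m; "finger_gap": opening from 0.0 (shut) to 1.0 (fully open).
Only numpy, scipy, OpenCV 4.12 (cv2) and the standard library are available. Lean on these libraries where they do the work, as an engineer would, in place of code of your own. Each camera call takes 0.05 s, during which the arm holds its last target.

## Task

Put both cold chisels away in the aluminium tray: lay each flat in its own channel, cutting edges under the green guard, and slide it in until you feel it press gently against the hidden stop, then let it lie there. With both stowed, swing the keeper lever across their shanks and leave it squarely over the red mark. Leave the other things on the bench where they are.

Things in the scene. Friction and masses are not known exactly. Their poses are not given: they have to be found in the camera images.
- tray: Fixed aluminium tray plate; origin on the bench surface, flat top face 12 mm above it. Its x axis runs along two parallel channels towards the guard; their centre lines are at y = +36 and -36 mm (either chisel may go in either). Plate: x = -125 to +110 mm, y = -80 to +75 mm; a lug at y = +75 to +142, x = -50 to +20 mm carries the lever's pivot.
- guard: Green edge guard fixed across the tray's +x end; axes as the tray's, origin 12 mm above the tray's (on the top face). A hood from x = 59 to 111 mm, y = -74 to +74 mm, 27 mm tall, closed at the far end. Its two channels, 32 mm wide and 22 mm high, open towards -x; their floor is the plate. A push of over 40 N on a chisel in it would damage the ground edge.
- mouth_0 (a point): Middle of the floor at the mouth of the channel at tray y = +36 mm (tray x = 60 mm). A firm depth stop is hidden inside: its face lies anywhere 25 to 40 mm beyond this point along tray +x, set differently for each channel and each time; it is not reported and cannot be seen. It takes 20 N without moving.
- mouth_1 (a point): The same for the channel at tray y = -36 mm.
- chisel_a: Steel cold chisel, one of two alike, 169 mm long, 0.19 kg. Origin: mid-length, on its underside. Its y axis runs along it: flat blade 20 mm wide, 7 mm thick from the cutting edge at y = -84 to -16 mm, 3 mm clear of the surface; round shank, 15 mm diameter, from y = -20 to the head at +82 mm. Balances at y = +9 mm. Stowed, its -y axis points along tray +x.
- chisel_b: Steel cold chisel, one of two alike, 169 mm long, 0.19 kg. Origin: mid-length, on its underside. Its y axis runs along it: flat blade 20 mm wide, 7 mm thick from the cutting edge at y = -84 to -16 mm, 3 mm clear of the surface; round shank, 15 mm diameter, from y = -20 to the head at +82 mm. Balances at y = +9 mm. Stowed, its -y axis points along tray +x.
- chisel_a_edge (a point): Middle of chisel_a's cutting edge (chisel frame 0, -84, 6.5 mm).
- chisel_b_edge (a point): Middle of chisel_b's cutting edge (chisel frame 0, -84, 6.5 mm).
- keeper (a joint): Angle (rad) of the keeper lever about its upright pivot; grows counter-clockwise seen from above. 0: open, clear of the channels. 1.4: locked, bar straight across both shanks and over the red mark on the plate. It can overrun the mark, to an end stop at 1.8. A friction pivot holds it wherever it is left; moving it takes about 2 N at the knob.
- keeper_pivot (a point): Axis of the keeper lever, on the plate's top face (tray frame -15, 110, 12 mm).
- keeper_knob (a point): Middle of the lever's upright black round knob (18 mm diameter), 165 mm from the pivot axis and 45 mm above the plate's top face; the knob can be held from 28 to 62 mm above the plate. The steel bar (14 mm wide) spans 19 to 27 mm above the plate: it clears a shank lying flat by 3 mm. A tall grinder stands to its left.
- tape_roll: Bystander: black tape roll, 64 mm diameter, 20 mm high, lying on the bench; origin under its centre.
- grease_tin: Bystander: round tin, 78 mm diameter, 78 mm high; origin under its centre.

How it is judged:
On the way, in this order (a step that is already met when the one before it is completed fails the run):
1. one chisel lies in a channel, edge under the guard, and is pressed against the hidden stop (over 1 N) (((((x of chisel_a_edge in the frame of tray between 0.08 and 0.106 m and y of chisel_a in the frame of tray between 0.026 and 0.046 m and y of chisel_a_edge in the frame of tray between 0.022 and 0.05 m and z of chisel_a in the frame of tray between 0.007 and 0.018 m and angle between the y axis of chisel_a and the x axis of tray, either way round below 0.15 rad) or (x of chisel_a_edge in the frame of tray between 0.08 and 0.106 m and y of chisel_a in the frame of tray between -0.046 and -0.026 m and y of chisel_a_edge in the frame of tray between -0.05 and -0.022 m and z of chisel_a in the frame of tray between 0.007 and 0.018 m and angle between the y axis of chisel_a and the x axis of tray, either way round below 0.15 rad)) and contact force between chisel_a and guard above 1 N) or (((x of chisel_b_edge in the frame of tray between 0.08 and 0.106 m and y of chisel_b in the frame of tray between 0.026 and 0.046 m and y of chisel_b_edge in the frame of tray between 0.022 and 0.05 m and z of chisel_b in the frame of tray between 0.007 and 0.018 m and angle between the y axis of chisel_b and the x axis of tray, either way round below 0.15 rad) or (x of chisel_b_edge in the frame of tray between 0.08 and 0.106 m and y of chisel_b in the frame of tray between -0.046 and -0.026 m and y of chisel_b_edge in the frame of tray between -0.05 and -0.022 m and z of chisel_b in the frame of tray between 0.007 and 0.018 m and angle between the y axis of chisel_b and the x axis of tray, either way round below 0.15 rad)) and contact force between chisel_b and guard above 1 N))).
2. with the first one stowed, the other is pressed against its stop in the other channel (over 1 N) ((((x of chisel_a_edge in the frame of tray between 0.08 and 0.106 m and y of chisel_a in the frame of tray between 0.026 and 0.046 m and y of chisel_a_edge in the frame of tray between 0.022 and 0.05 m and z of chisel_a in the frame of tray between 0.007 and 0.018 m and angle between the y axis of chisel_a and the x axis of tray, either way round below 0.15 rad) and (x of chisel_b_edge in the frame of tray between 0.08 and 0.106 m and y of chisel_b in the frame of tray between -0.046 and -0.026 m and y of chisel_b_edge in the frame of tray between -0.05 and -0.022 m and z of chisel_b in the frame of tray between 0.007 and 0.018 m and angle between the y axis of chisel_b and the x axis of tray, either way round below 0.15 rad)) or ((x of chisel_a_edge in the frame of tray between 0.08 and 0.106 m and y of chisel_a in the frame of tray between -0.046 and -0.026 m and y of chisel_a_edge in the frame of tray between -0.05 and -0.022 m and z of chisel_a in the frame of tray between 0.007 and 0.018 m and angle between the y axis of chisel_a and the x axis of tray, either way round below 0.15 rad) and (x of chisel_b_edge in the frame of tray between 0.08 and 0.106 m and y of chisel_b in the frame of tray between 0.026 and 0.046 m and y of chisel_b_edge in the frame of tray between 0.022 and 0.05 m and z of chisel_b in the frame of tray between 0.007 and 0.018 m and angle between the y axis of chisel_b and the x axis of tray, either way round below 0.15 rad))) and contact force between any of chisel_a, chisel_b and guard above 1 N).
3. the keeper lever is over the red mark (value of joint keeper between 1.3 and 1.5 rad and (((x of chisel_a_edge in the frame of tray between 0.08 and 0.106 m and y of chisel_a in the frame of tray between 0.026 and 0.046 m and y of chisel_a_edge in the frame of tray between 0.022 and 0.05 m and z of chisel_a in the frame of tray between 0.007 and 0.018 m and angle between the y axis of chisel_a and the x axis of tray, either way round below 0.15 rad) and (x of chisel_b_edge in the frame of tray between 0.08 and 0.106 m and y of chisel_b in the frame of tray between -0.046 and -0.026 m and y of chisel_b_edge in the frame of tray between -0.05 and -0.022 m and z of chisel_b in the frame of tray between 0.007 and 0.018 m and angle between the y axis of chisel_b and the x axis of tray, either way round below 0.15 rad)) or ((x of chisel_a_edge in the frame of tray between 0.08 and 0.106 m and y of chisel_a in the frame of tray between -0.046 and -0.026 m and y of chisel_a_edge in the frame of tray between -0.05 and -0.022 m and z of chisel_a in the frame of tray between 0.007 and 0.018 m and angle between the y axis of chisel_a and the x axis of tray, either way round below 0.15 rad) and (x of chisel_b_edge in the frame of tray between 0.08 and 0.106 m and y of chisel_b in the frame of tray between 0.026 and 0.046 m and y of chisel_b_edge in the frame of tray between 0.022 and 0.05 m and z of chisel_b in the frame of tray between 0.007 and 0.018 m and angle between the y axis of chisel_b and the x axis of tray, either way round below 0.15 rad)))), for 0.2 s.
At the end, for the whole second after the job is handed in: Both chisels lie flat and at rest, one in each channel (within 10 mm of its centre line, within 0.15 rad of its direction), cutting edges under the guard at the stops' depth (edge at tray x = 80 to 106 mm), and the keeper lever stands locked over the red mark (1.3 to 1.5 rad) (all of step 3 and linear speed of each of chisel_a, chisel_b below 0.02 m/s); the robot touches nothing.
It fails at once if a chisel is driven against the guard or its stop with more than 40 N (contact force between any of chisel_a, chisel_b and guard above 40 N).
It fails at once if a bystander (tape roll, tin) is moved by more than 30 mm (distance of any of tape_roll, grease_tin from where it was at the start of the episode above 0.03 m).
It also fails if it takes over 72 s, if anything falls off the work surface, if the arm or the gripper's body presses on something with over 40 N, if the wrist force passes 120 N, or if a joint passes its speed limit or range.

## Working session

There is one attempt and no reset: what is moved stays moved. The work goes in short steps, Python scripts to look and compute and a shell command to move; the robot and the scene stay as the last step left them, time stands still between calls to the robot, and variables do not carry over. Pictures are saved under pics/ and viewed, and the job is handed in when it is done.

```bash
ls; mkdir -p pics; python3 - <<'E'
from station import *
import cv2, numpy as np
print(read_state())
for n in ("scene","top"):
    p,d=snapshot(n); cv2.imwrite(f"pics/{n}0.png",p); np.save(f"{n}0.npy",d); 
    print(n,camera_info(n))
E
```

```text
pics
{'t': 0.0, 'joints': array([-1.53337731e+00,  3.13451860e-01,  1.49845309e+00,  4.32344578e-05,
        1.33098824e+00, -2.23378743e-01]), 'dq': array([-0.00190987,  0.00023736,  0.00106576,  0.00081711, -0.00024793,
        0.00112812]), 'tau': array([ 2.42160795e-04, -4.12255669e+01, -2.59744424e+01, -1.45499498e-04,
        4.11456669e-03, -1.19111522e-05]), 'position': array([ 0.13537176, -0.50698027,  0.2307281 ]), 'ee_rot': array([-3.14033373e+00, -3.29044020e-04,  2.60787252e-01]), 'ft_force': array([0.99085089, 1.06741789, 0.08453766]), 'wrist_torque': array([-0.0143573 , -0.00148707,  0.07882066]), 'finger_gap': 1.0036157098961913}
scene {'mtx': array([[491.1755705 ,   0.        , 321.18715439],
       [  0.        , 491.1755705 , 206.27764943],
       [  0.        ,   0.        ,   1.        ]]), 'D': array([-0.08925127,  0.        ,  0.        ,  0.        ,  0.        ]), 'camera_from_world': array([[-0.84877754, -0.5284719 ,  0.01715027,  0.41160726],
       [-0.40701232,  0.6323093 , -0.6591858 ,  0.37068341],
       [ 0.3375169 , -0.56648248, -0.75178451,  1.03950668],
       [ 0.        ,  0.        ,  0.        ,  1.        ]])}
top {'mtx': array([[494.96218566,   0.        , 325.64510905],
       [  0.        , 494.96218566, 190.82935466],
       [  0.        ,   0.        ,   1.        ]]), 'D': array([0.02401976, 0.        , 0.        , 0.        , 0.        ]), 'camera_from_world': array([[ 0.00991512, -0.99992463,  0.00724072, -0.15086994],
       [-0.9821517 , -0.01109853, -0.18776278,  0.55756201],
       [ 0.18782899, -0.00524979, -0.98218772,  1.15201004],
       [ 0.        ,  0.        ,  0.        ,  1.        ]])}
```

View pics/scene0.png

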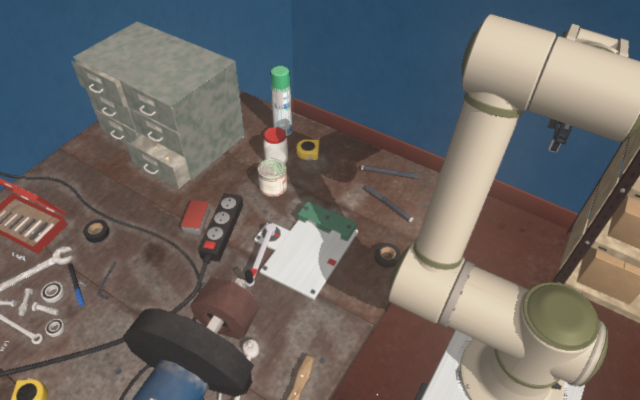

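View pics/top0.png

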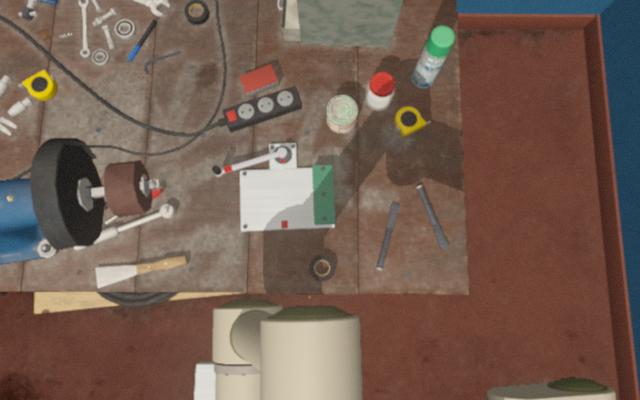

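The top view shows the tray at about (240–335, 165–232) with the guard at its right end (x≈315–335). The lever points left from the pivot at (283,153) to the knob at (218,171). The chisels run (397,203)–(379,268) and (420,186)–(445,247). The tape roll is at (321,267) and the tin at (342,113). Next I'll zoom in.

```bash
cat > h.py <<'E'
from station import *
import cv2, numpy as np
def cast(n,uv,z):
    c=camera_info(n); T=c["camera_from_world"]; R=T[:3,:3]; t=T[:3,3]
    p=cv2.undistortPoints(np.array(uv,float).reshape(-1,1,2),c["mtx"],c["D"]).reshape(-1,2)
    r=np.c_[p,np.ones(len(p))]@R; o=-R.T@t
    return o+r*((z-o[2])/r[:,2])[:,None]
def proj(n,P):
    c=camera_info(n); T=c["camera_from_world"]
    return cv2.projectPoints(np.array(P,float).reshape(-1,1,3),cv2.Rodrigues(T[:3,:3])[0],T[:3,3],c["mtx"],c["D"])[0].reshape(-1,2)
def depthpt(n,d,uv):
    c=camera_info(n);T=c["camera_from_world"]
    u=np.array(uv).reshape(-1,2); p=cv2.undistortPoints(u.astype(float).reshape(-1,1,2),c["mtx"],c["D"]).reshape(-1,2)
    z=d[u[:,1].astype(int),u[:,0].astype(int)]
    return (np.c_[p,np.ones(len(p))]*z[:,None]-T[:3,3])@T[:3,:3]
def crop(img,x0,y0,x1,y1,k,name):
    cv2.imwrite(name,cv2.resize(img[y0:y1,x0:x1],None,fx=k,fy=k,interpolation=cv2.INTER_CUBIC))
E
python3 - <<'E'
from h import *
t=cv2.imread("pics/top0.png"); s=cv2.imread("pics/scene0.png")
crop(t,200,130,360,245,5,"pics/tz1.png")
crop(t,360,170,460,285,5,"pics/tz2.png")
crop(s,230,150,430,300,4,"pics/sz1.png")
E
```

```text
(no output)
```

View pics/tz1.png

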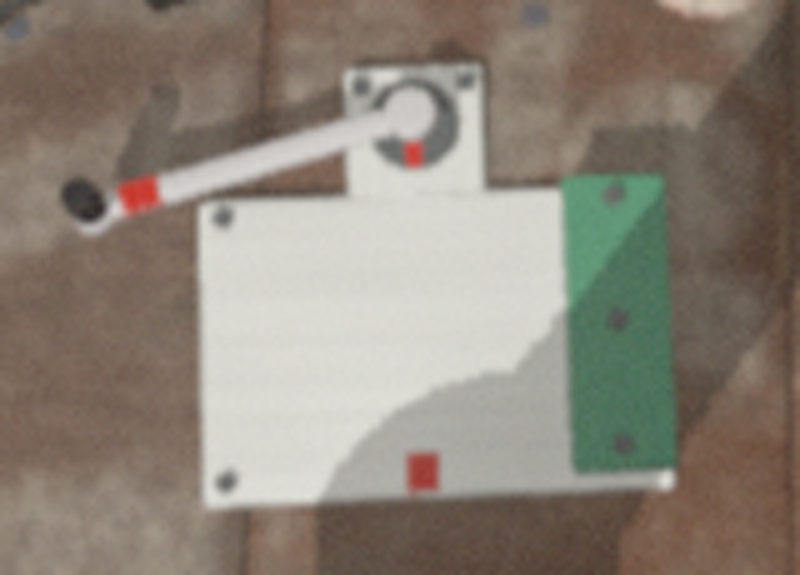

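View pics/tz2.png

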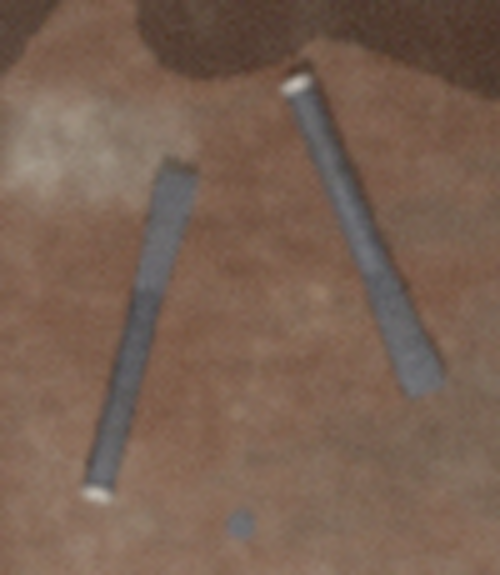

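View pics/sz1.png

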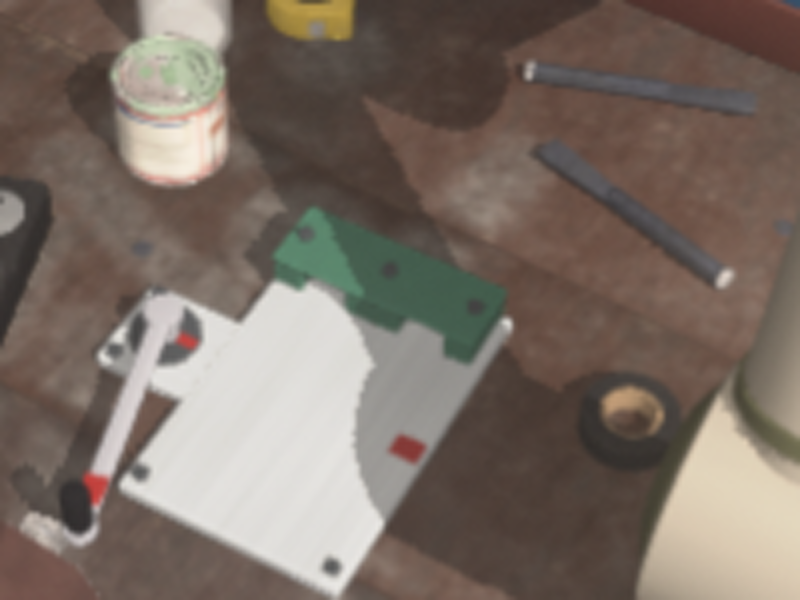

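```bash
cat > m1.py <<'E'
from h import *
def zt(P,x0,y0,k): return (np.array(P,float)+.5)/k-.5+[x0,y0]
L=np.array([[-125,75],[-125,-80],[110,-80],[-50,142],[20,142]])/1e3
W=cast("top",zt([[200,203],[206,508],[674,488],[345,68],[483,65]],200,130,5),.012)
W2=cast("scene",zt([[122,487],[338,596],[510,325]],230,150,4),.012)
def fit(L,W):
    a=L-L.mean(0);b=W[:,:2]-W[:,:2].mean(0)
    th=np.arctan2((a[:,0]*b[:,1]-a[:,1]*b[:,0]).sum(),(a*b).sum())
    R=np.array([[np.cos(th),-np.sin(th)],[np.sin(th),np.cos(th)]]); t=W[:,:2].mean(0)-R@L.mean(0)
    print("yaw",th,"o",t,"res mm",((L@R.T+t-W[:,:2])*1e3).round(1).tolist()); return th,t
fit(L,W); fit(L[:3],W2)
# chisels, by mask
t=cv2.imread("pics/top0.png"); d=np.load("top0.npy")
for nm,e,h in (("P",(178,163),(98,494)),("Q",(424,390),(297,83))):
    E_=cast("top",zt([e],360,170,5),.0065)[0]; H=cast("top",zt([h],360,170,5),.0095)[0]
    print(nm,"edge",E_,"head",H,"len",np.linalg.norm((E_-H)[:2]))
for nm,e,h in (("P",(548,150),(726,280)),("Q",(754,104),(528,71))):
    E_=cast("scene",zt([e],230,150,4),.0065)[0]; H=cast("scene",zt([h],230,150,4),.0095)[0]
    print(nm,"edge",E_,"head",H,"len",np.linalg.norm((E_-H)[:2]))
print("knob",cast("top",zt([[85,200]],200,130,5),.074),cast("scene",zt([[76,490]],230,150,4),.074))
print("pivot",cast("top",zt([[408,110]],200,130,5),.045),depthpt("top",d,[[282,152],[217,170],[150,188]]))
print("grinder/depth", depthpt("top",d,[[75,190],[125,190],[150,190],[70,150],[130,165],[100,220],[160,212]]))
print("tin,tape",depthpt("top",d,[[342,113],[321,259],[260,110]]))
E
python3 m1.py
```

```text
yaw -1.5189472341421462 o [ 0.54958927 -0.05530708] res mm [[0.2, -0.1], [0.3, 1.4], [0.1, -1.5], [-0.9, -0.3], [0.2, 0.4]]
yaw -1.5139172868506932 o [ 0.54928912 -0.05304485] res mm [[2.0, 2.3], [-0.7, 0.2], [-1.3, -2.6]]
P edge [ 0.54088008 -0.32090182  0.0065    ] head [ 0.37537351 -0.27841082  0.0095    ] len 0.17087395214350248
Q edge [ 0.42822471 -0.44083222  0.0065    ] head [ 0.5821196 -0.381377   0.0095   ] len 0.16498048204243873
P edge [ 0.53336988 -0.32238011  0.0065    ] head [ 0.37389077 -0.27890795  0.0095    ] len 0.16529795421330779
Q edge [ 0.42833858 -0.44558438  0.0065    ] head [ 0.58286357 -0.38245509  0.0095    ] len 0.16692297364191622
knob [[0.60421486 0.11800202 0.074     ]] [[0.60730425 0.12028786 0.074     ]]
pivot [[ 0.65883335 -0.03344868  0.045     ]] [[ 0.65933018 -0.03498742  0.03949731]
 [ 0.60341543  0.11715997  0.07324288]
 [ 0.53073324  0.22481346  0.21169407]]
grinder/depth [[0.51938563 0.36533962 0.24007416]
 [0.51727764 0.25794816 0.25731881]
 [0.52788004 0.22715122 0.20417166]
 [0.60231699 0.38244743 0.24332644]
 [0.57140962 0.25658167 0.24663812]
 [0.47315821 0.36136638 0.12432937]
 [0.5072138  0.26266256 0.02290111]]
tin,tape [[ 0.75353735 -0.18349993  0.06704643]
 [ 0.39657632 -0.13545958  0.01184051]
 [ 0.76861714  0.02359362  0.03983161]]
```

```bash
python3 -m creep '[38.2,10,-11,0,0,0.117,5, 38.2,10,-11,0,0,0.117,5, 38.2,10,-11,0,0,0.117,5, 38.2,10,-11,0,0,0.117,5, 38.2,10,-11,0,0,0.117,5, 38.2,10,-11,0,0,0.117,5, 38.2,10,-11,0,0,0.117,5, 38.2,10,-11,0,0,0.117,5, 38.2,10,-11,0,0,0.117,5, 38.2,10,-11,0,0,0.117,5, 38.2,10,-11,0,0,0.117,5, 38.2,10,-11,0,0,0.117,5]' 30
python3 - <<'E'
from h import *
for n in ("scene","top"):
    p,d=snapshot(n); cv2.imwrite(f"pics/{n}1.png",p)
    if n=="top": crop(p,340,130,480,290,4,"pics/t1z.png")
    else: crop(p,300,100,500,250,4,"pics/s1z.png")
E
```

```text
t: 1.3
position: [0.5161, -0.4083, 0.1221]
ee_rot: [3.141, -0.0, 0.376]
ft_force: [-0.1, 0.1, 1.2]
finger_gap: 0.588
```

View pics/t1z.png

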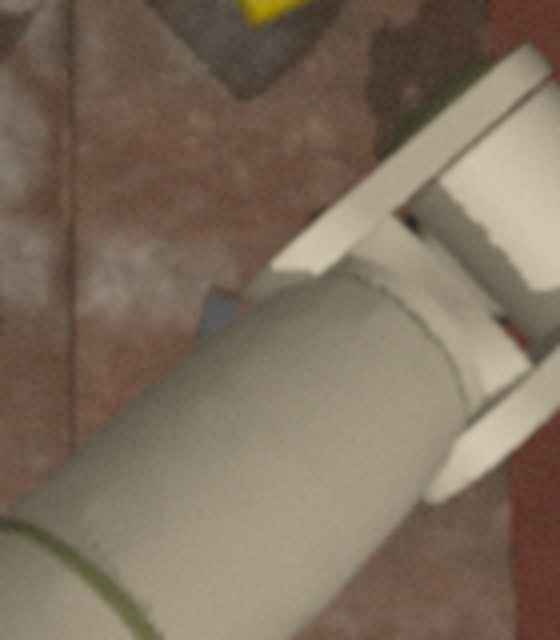

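View pics/s1z.png

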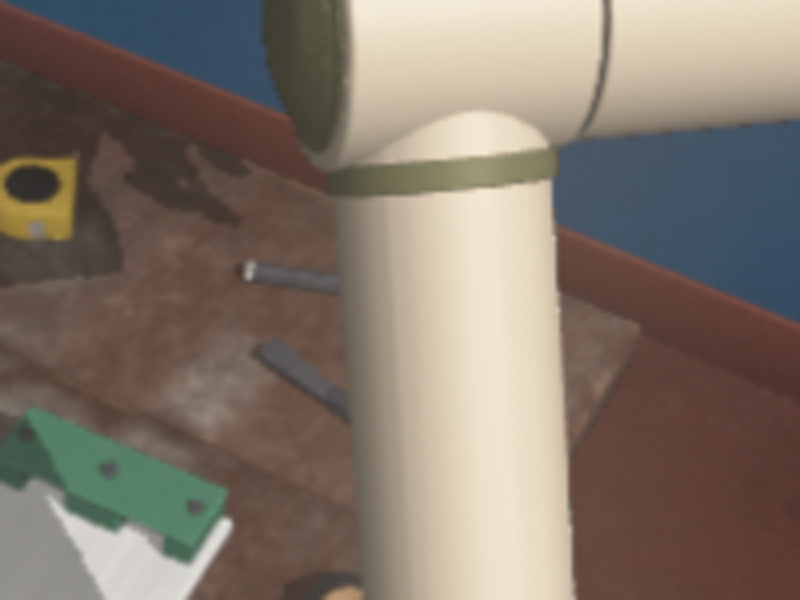

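```bash
python3 -m creep '[0,0,-4,0,0,0,5, 0,0,-8,0,0,0,5, 0,0,-10,0,0,0,5, 0,0,-11,0,0,0,5, 0,0,-11.5,0,0,0,5, 0,0,-11.8,0,0,0,5, 0,0,-11.8,0,0,0,5]' 30
python3 -m creep '[0,0,0,0,0,0,3, 0,0,0,0,0,0,2, 0,0,0,0,0,0,0.5, 0,0,0,0,0,0,0.5, 0,0,0,0,0,0,0.5, 0,0,0,0,0,0,0.5]' 30
```

```text
t: 2.1
position: [0.5176, -0.4077, 0.0042]
ee_rot: [3.14, -0.001, 0.378]
ft_force: [-0.1, 0.8, 0.3]
finger_gap: 0.585
t: 2.7
position: [0.5176, -0.4076, 0.004]
ee_rot: [3.14, -0.0, 0.378]
ft_force: [-1.0, 0.7, 6.2]
finger_gap: 0.163
```

```bash
python3 -m creep '[0,0,1,0,0,0,0.5, 0,0,3,0,0,0,0.5, 0,0,6,0,0,0,0.5, 0,0,9,0,0,0,0.5, 0,0,10,0,0,0,0.5, 0,0,10,0,0,0,0.5]'
python3 - <<'E'
from h import *
p,d=snapshot("scene"); cv2.imwrite(f"pics/s2.png",p)
p,d=snapshot("top"); cv2.imwrite(f"pics/t2.png",p)
E
```

```text
t: 3.3
position: [0.5177, -0.4075, 0.1044]
ee_rot: [3.14, -0.001, 0.378]
ft_force: [1.0, 0.0, -0.8]
finger_gap: 0.161
```

View pics/s2.png

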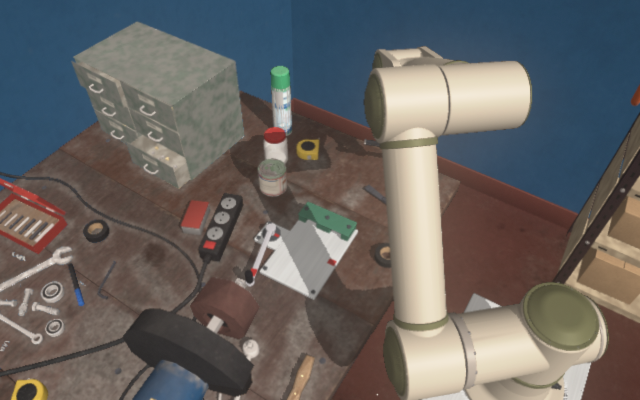

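The head of Q now shows higher in the scene, at about (367,142), and the gap holds at 0.161 with the weight on the wrist. So it is in the grip. Next is the carry to the far channel.

```bash
python3 -m creep '[6.5,40.7,0,0,0,1.247,0.5, 6.5,40.7,0,0,0,1.247,0.5, 6.5,40.7,0,0,0,1.247,0.5, 6.5,40.7,0,0,0,1.247,0.5, 6.5,40.7,0,0,0,1.247,0.5, 6.5,40.7,0,0,0,1.247,0.5, 6.5,40.7,0,0,0,1.247,0.5, 6.5,40.7,0,0,0,1.247,0.5, 6.5,40.7,0,0,0,1.247,0.5, 6.5,40.7,0,0,0,1.247,0.5, 6.5,40.7,0,0,0,1.247,0.5, 6.5,40.7,0,0,0,1.247,0.5]'
python3 - <<'E'
from h import *
p,d=snapshot("scene"); cv2.imwrite(f"pics/s3.png",p); crop(p,220,130,420,280,4,"pics/s3z.png")
p,d=snapshot("top"); cv2.imwrite(f"pics/t3.png",p);
E
```

```text
t: 4.6
position: [0.5821, -0.0017, 0.1027]
ee_rot: [-3.141, 0.0, 1.622]
ft_force: [-0.1, -0.0, -1.3]
finger_gap: 0.16
```

View pics/s3z.png

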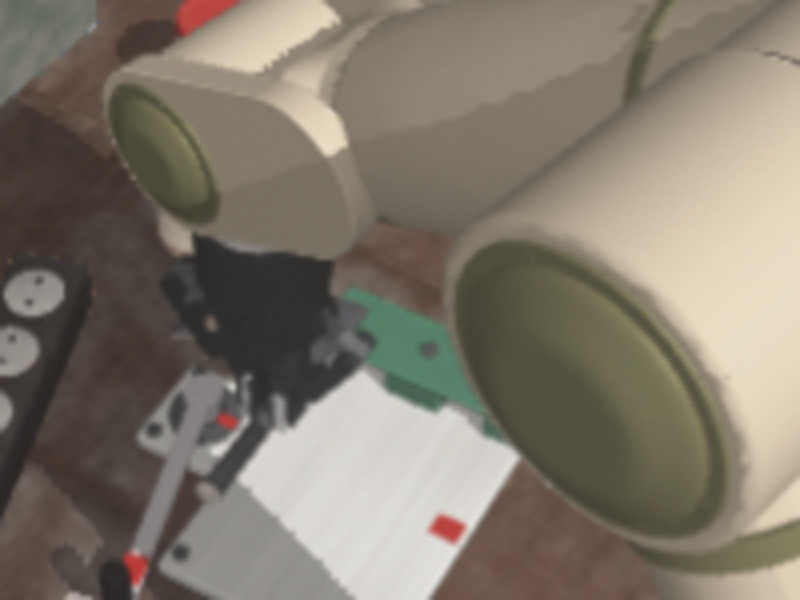

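View pics/t3.png

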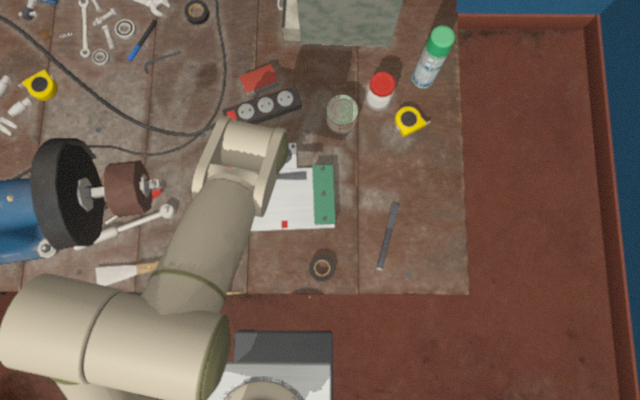

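Scene crop: the chisel is held level, with its head at about (272,252). In the top view the blade tip is at about (306,176). I'll check where both ends are.

```bash
python3 - <<'E'
from h import *
p=cv2.imread("pics/t3.png"); crop(p,230,130,350,240,6,"pics/t3z.png")
o=np.array([.5495,-.0545]); th=-1.517
H=cast("scene",[[272,252.5]],.106)[0]; E_=cast("top",[[306.3,176]],.105)[0]
for q in(H,E_):
    dd=q[:2]-o; print(q.round(4),"tray",(dd@[np.cos(th),np.sin(th)]).round(4),(dd@[-np.sin(th),np.cos(th)]).round(4))
E
```

```text
[0.5794 0.0641 0.106 ] tray -0.1168 0.0363
[ 0.5841 -0.099   0.105 ] tray 0.0463 0.0322
```

View pics/t3z.png

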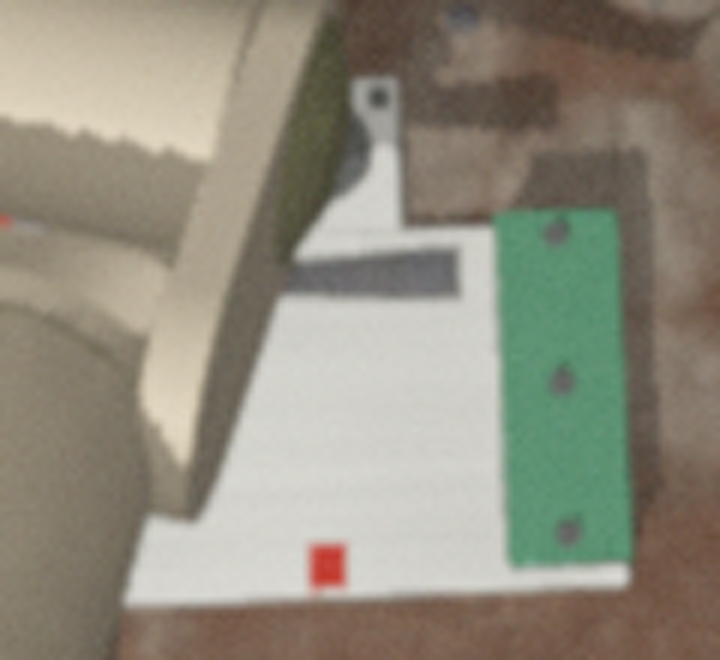

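```bash
python3 -m creep '[0.2,0,-3,0,0,0,0.5, 0.2,0,-6,0,0,0,0.5, 0.2,0,-7.5,0,0,0,0.5, 0.2,0,-8.2,0,0,0,0.5, 0.2,0,-8.5,0,0,0,0.5, 0.2,0,-8.6,0,0,0,0.5, 0.2,0,-8.6,0,0,0,0.5]'
```

```text
t: 5.4
position: [0.5849, -0.0004, 0.0182]
ee_rot: [3.14, 0.0, 1.625]
ft_force: [-0.1, 0.4, -2.1]
finger_gap: 0.163
```

```bash
python3 -m creep '[0,-0.4,-0.1,0,0,0,0.5, 0.04,-0.8,-0.1,0,0,0,0.5, 0.06,-1.2,-0.1,0,0,0,0.5, 0.09,-1.6,-0.1,0,0,0,0.5, 0.11,-2,-0.1,0,0,0,0.5, 0.13,-2.4,-0.1,0,0,0,0.5, 0.15,-2.8,-0.1,0,0,0,0.5, 0.15,-2.8,-0.1,0,0,0,0.5]' 30
python3 - <<'E'
from h import *
p,d=snapshot("scene"); cv2.imwrite(f"pics/s4.png",p); crop(p,220,130,420,280,4,"pics/s4z.png")
E
```

```text
t: 6.2
position: [0.5859, -0.0288, 0.0163]
ee_rot: [3.142, 0.0, 1.624]
ft_force: [-0.5, 0.7, -1.2]
finger_gap: 0.165
```

View pics/s4z.png

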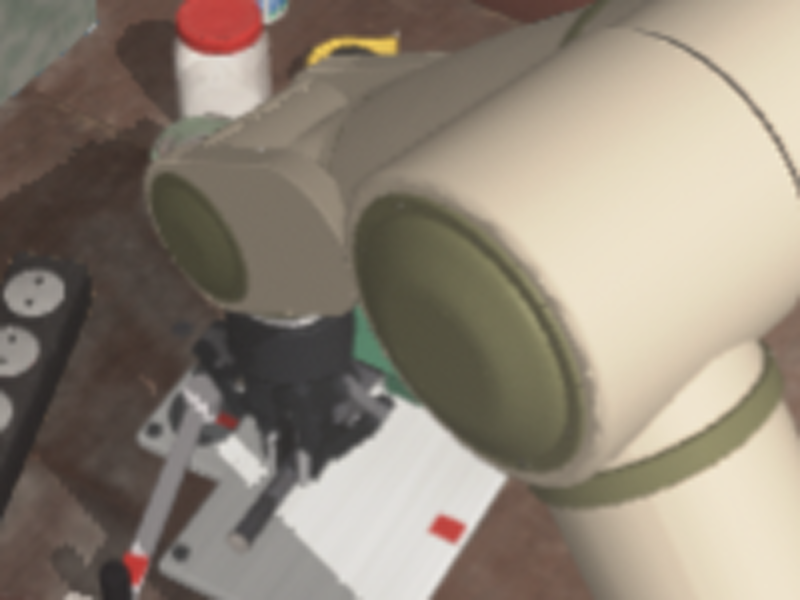

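The chisel is lined up in the far channel, with its head at about (280,265) in the scene. Now I'll inch in and watch the force.

```bash
python3 -m creep '[0.01,-0.2,0,0,0,0,0.5, 0.02,-0.4,0,0,0,0,0.5, 0.03,-0.6,0,0,0,0,0.5, 0.04,-0.8,0,0,0,0,0.5, 0.05,-1,0,0,0,0,0.5, 0.05,-1,0,0,0,0,0.5]' 30
python3 -m creep '[0,-0.1,0,0,0,0,0.5, 0.01,-0.2,0,0,0,0,0.5, 0.01,-0.3,0,0,0,0,0.5, 0.02,-0.4,0,0,0,0,0.5]' 30
```

```text
t: 6.85
position: [0.5864, -0.0385, 0.0163]
ee_rot: [3.142, 0.0, 1.625]
ft_force: [0.6, 0.7, -1.5]
finger_gap: 0.168
t: 7.25
position: [0.5866, -0.0423, 0.0163]
ee_rot: [3.142, 0.0, 1.625]
ft_force: [0.8, -0.2, -1.5]
finger_gap: 0.164
```

```bash
python3 -m creep '[0,-0.1,0,0,0,0,0.5, 0.01,-0.2,0,0,0,0,0.5, 0.01,-0.3,0,0,0,0,0.5]' 30
python3 -m creep '[0,-0.1,0,0,0,0,0.5, 0.01,-0.2,0,0,0,0,0.5, 0.01,-0.3,0,0,0,0,0.5]' 30
```

```text
t: 7.55
position: [0.5867, -0.0453, 0.0163]
ee_rot: [3.142, 0.0, 1.625]
ft_force: [-0.3, 1.0, -2.0]
finger_gap: 0.163
t: 7.85
position: [0.5864, -0.0464, 0.0161]
ee_rot: [-3.141, -0.003, 1.625]
ft_force: [0.4, 14.7, 0.6]
finger_gap: 0.162
```

Contact: 14.7 N along the channel, with the edge at about tray x = 0.092. I'll ease off and release.

```bash
python3 -m creep '[0,0.15,0,0,0,0,0.5, 0,0.15,0,0,0,0,0.5]' 20
python3 -m creep '[0,0,0,0,0,0,1.9, 0,0,0,0,0,0,2.5, 0,0,0,0,0,0,3.5, 0,0,0,0,0,0,4, 0,0,0.5,0,0,0,4, 0,0,3,0,0,0,4, 0,0,7,0,0,0,4, 0,0,10,0,0,0,4, 0,0,12,0,0,0,4]' 20
```

```text
t: 8.05
position: [0.5866, -0.0462, 0.0162]
ee_rot: [-3.141, -0.001, 1.625]
ft_force: [0.8, 5.1, -1.4]
finger_gap: 0.166
t: 8.95
position: [0.5874, -0.047, 0.1393]
ee_rot: [3.138, 0.001, 1.625]
ft_force: [1.3, -0.5, 0.5]
finger_gap: 0.468
```

```bash
python3 -m creep '[-14.5,-25,-1.7,0,0,1.255,5, -14.5,-25,-1.7,0,0,1.255,5, -14.5,-25,-1.7,0,0,1.255,5, -14.5,-25,-1.7,0,0,1.255,5, -14.5,-25,-1.7,0,0,1.255,5, -14.5,-25,-1.7,0,0,1.255,5, -14.5,-25,-1.7,0,0,1.255,5, -14.5,-25,-1.7,0,0,1.255,5, -14.5,-25,-1.7,0,0,1.255,5, -14.5,-25,-1.7,0,0,1.255,5, -14.5,-25,-1.7,0,0,1.255,5, -14.5,-25,-1.7,0,0,1.255,5]' 30
python3 - <<'E'
from h import *
p,d=snapshot("top"); cv2.imwrite(f"pics/t5.png",p); crop(p,200,130,360,245,5,"pics/t5z.png")
p,d=snapshot("scene"); cv2.imwrite(f"pics/s5.png",p)
E
```

```text
t: 10.15
position: [0.4418, -0.2967, 0.1194]
ee_rot: [-3.141, 0.0, 2.877]
ft_force: [0.5, -0.1, -0.5]
finger_gap: 0.59
```

View pics/t5z.png

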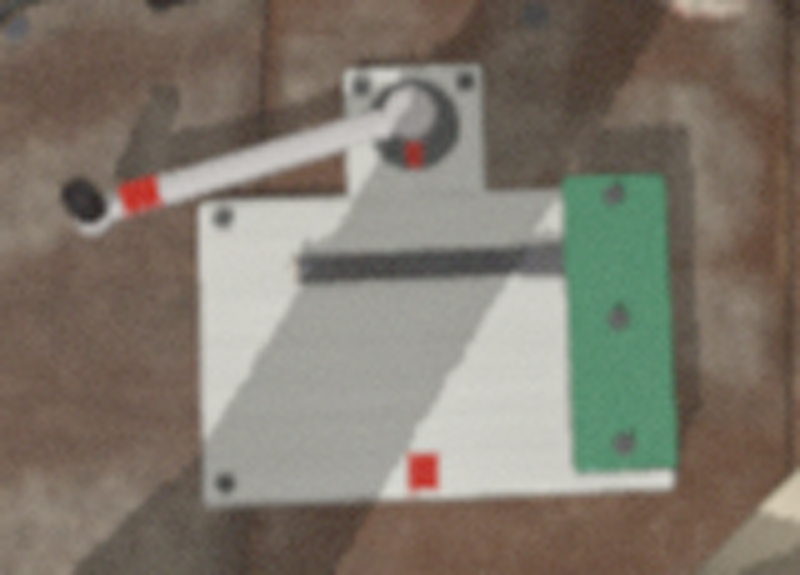

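View pics/s5.png

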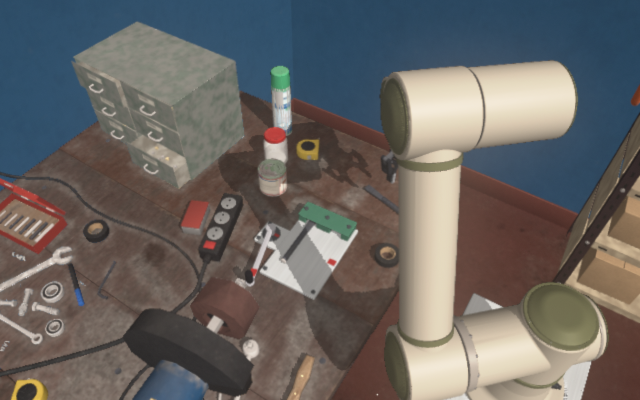

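Top crop: Q lies straight in the far channel, with its head at about (302,269) and its blade under the guard at (565,260). I'll check the numbers and lower onto P in the same step.

```bash
python3 - <<'E'
from h import *
o=np.array([.5495,-.0545]); th=-1.517
for uv,z in (((300,269),.0195),((565,260),.018),((423,472),.012)):
    q=cast("top",[((np.array(uv)+.5)/5-.5+[200,130])],z)[0]; dd=q[:2]-o
    print(q.round(4),"tray",(dd@[np.cos(th),np.sin(th)]).round(4),(dd@[-np.sin(th),np.cos(th)]).round(4))
E
python3 -m creep '[0,0,-4,0,0,0,5, 0,0,-8,0,0,0,5, 0,0,-10,0,0,0,5, 0,0,-11,0,0,0,5, 0,0,-11.5,0,0,0,5, 0,0,-11.5,0,0,0,5]' 30
```

```text
[0.5827 0.0207 0.0195] tray -0.0733 0.0372
[ 0.5892 -0.1121  0.018 ] tray 0.0596 0.0365
[ 0.4819 -0.043   0.012 ] tray -0.0152 -0.0669
t: 10.85
position: [0.442, -0.297, 0.0047]
ee_rot: [-3.141, 0.001, 2.88]
ft_force: [-0.2, 0.1, -0.2]
finger_gap: 0.581
```

```bash
python3 -m creep '[0,0,0,0,0,0,3, 0,0,0,0,0,0,2, 0,0,0,0,0,0,0.5, 0,0,0,0,0,0,0.5, 0,0,0,0,0,0,0.5, 0,0,0,0,0,0,0.5]' 30
python3 -m creep '[0,0,1,0,0,0,0.5, 0,0,3,0,0,0,0.5, 0,0,6,0,0,0,0.5, 0,0,9,0,0,0,0.5, 0,0,10,0,0,0,0.5, 0,0,10,0,0,0,0.5]'
```

```text
t: 11.45
position: [0.4421, -0.2971, 0.0052]
ee_rot: [-3.141, 0.001, 2.88]
ft_force: [-0.2, 0.8, 6.7]
finger_gap: 0.161
t: 12.05
position: [0.4421, -0.2971, 0.1053]
ee_rot: [-3.14, 0.002, 2.88]
ft_force: [0.6, -0.4, -2.4]
finger_gap: 0.162
```

```bash
python3 -m creep '[7,29.2,0,0,0,-1.255,0.5, 7,29.2,0,0,0,-1.255,0.5, 7,29.2,0,0,0,-1.255,0.5, 7,29.2,0,0,0,-1.255,0.5, 7,29.2,0,0,0,-1.255,0.5, 7,29.2,0,0,0,-1.255,0.5, 7,29.2,0,0,0,-1.255,0.5, 7,29.2,0,0,0,-1.255,0.5, 7,29.2,0,0,0,-1.255,0.5, 7,29.2,0,0,0,-1.255,0.5, 7,29.2,0,0,0,-1.255,0.5]'
python3 - <<'E'
from h import *
p,d=snapshot("top"); cv2.imwrite(f"pics/t6.png",p); crop(p,200,130,360,245,5,"pics/t6z.png")
p,d=snapshot("scene"); cv2.imwrite(f"pics/s6.png",p); crop(p,220,150,420,300,4,"pics/s6z.png")
E
```

```text
t: 13.15
position: [0.5112, -0.0048, 0.1032]
ee_rot: [-3.14, -0.001, 1.629]
ft_force: [-0.2, -0.1, -1.7]
finger_gap: 0.161
```

View pics/t6z.png

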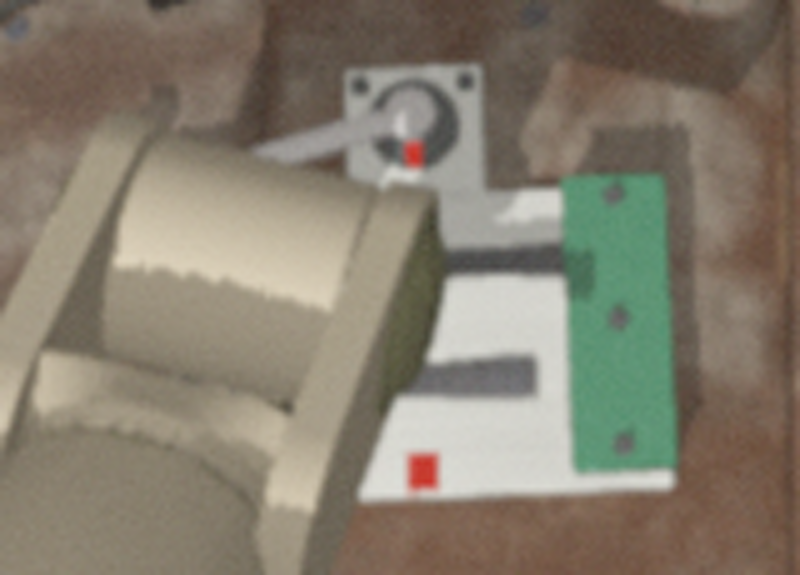

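View pics/s6z.png

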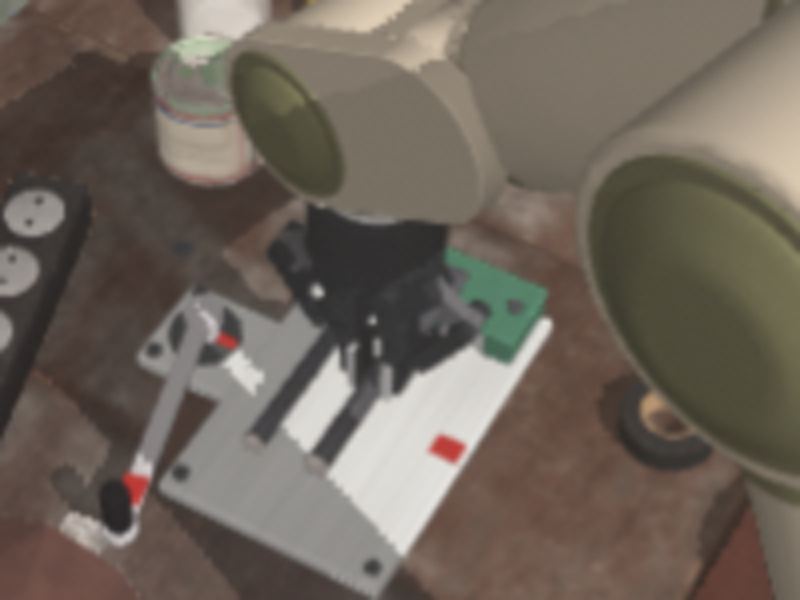

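```bash
python3 - <<'E'
from h import *
o=np.array([.5495,-.0545]); th=-1.517
for n,q in (("edge",cast("top",[(np.array((536,375))+.5)/5-.5+[200,130]],.1055)[0]),("head",cast("scene",[(np.array((319,464))+.5)/4-.5+[220,150]],.1075)[0])):
    dd=q[:2]-o; print(n,q.round(4),"tray",(dd@[np.cos(th),np.sin(th)]).round(4),(dd@[-np.sin(th),np.cos(th)]).round(4))
E
python3 -m creep '[0.1,0,-3,0,0,0,0.5, 0.1,0,-6,0,0,0,0.5, 0.1,0,-7.5,0,0,0,0.5, 0.1,0,-8.2,0,0,0,0.5, 0.1,0,-8.5,0,0,0,0.5, 0.1,0,-8.6,0,0,0,0.5, 0.1,0,-8.6,0,0,0,0.5]'
```

```text
edge [ 0.5162 -0.1014  0.1055] tray 0.045 -0.0358
head [0.5063 0.0613 0.1075] tray -0.1179 -0.0369
t: 13.95
position: [0.5132, -0.0049, 0.019]
ee_rot: [3.14, 0.0, 1.625]
ft_force: [0.3, 0.1, -1.2]
finger_gap: 0.16
```

P is aligned, with its edge at tray (45, −36) mm and its head at (−118, −37). I'll slide it in.

```bash
python3 -m creep '[0,-0.4,-0.1,0,0,0,0.5, 0.04,-0.8,-0.1,0,0,0,0.5, 0.06,-1.2,-0.1,0,0,0,0.5, 0.09,-1.6,-0.1,0,0,0,0.5, 0.11,-2,-0.1,0,0,0,0.5, 0.13,-2.4,-0.1,0,0,0,0.5, 0.15,-2.8,-0.1,0,0,0,0.5, 0.16,-3,-0.1,0,0,0,0.5, 0.17,-3.2,-0.1,0,0,0,0.5, 0.18,-3.4,-0.1,0,0,0,0.5, 0.19,-3.5,-0.1,0,0,0,0.5]' 30
python3 -m creep '[0,-0.1,0,0,0,0,0.5, 0.01,-0.2,0,0,0,0,0.5, 0.01,-0.3,0,0,0,0,0.5]' 30
```

```text
t: 15.05
position: [0.5147, -0.0399, 0.0173]
ee_rot: [3.142, 0.0, 1.625]
ft_force: [0.2, 0.6, -2.2]
finger_gap: 0.163
t: 15.35
position: [0.5148, -0.0428, 0.0173]
ee_rot: [-3.142, -0.0, 1.625]
ft_force: [0.5, -0.3, -1.5]
finger_gap: 0.161
```

```bash
python3 -m creep '[0,-0.1,0,0,0,0,0.5, 0.01,-0.2,0,0,0,0,0.5, 0.01,-0.3,0,0,0,0,0.5]' 30
python3 -m creep '[0,-0.1,0,0,0,0,0.5, 0.01,-0.2,0,0,0,0,0.5, 0.01,-0.3,0,0,0,0,0.5]' 30
```

```text
t: 15.65
position: [0.5149, -0.0458, 0.0173]
ee_rot: [-3.142, -0.0, 1.625]
ft_force: [0.4, 0.1, -1.6]
finger_gap: 0.158
t: 15.95
position: [0.5147, -0.0468, 0.0172]
ee_rot: [-3.141, -0.004, 1.624]
ft_force: [1.3, 17.9, 2.2]
finger_gap: 0.161
```

Contact: 17.9 N, with the edge at about tray x = 0.087. I'll ease off, release and look.

```bash
python3 -m creep '[0,0.16,0,0,0,0,0.5, 0,0.16,0,0,0,0,0.5]' 20
python3 -m creep '[0,0,0,0,0,0,1.9, 0,0,0,0,0,0,2.5, 0,0,0,0,0,0,3.5, 0,0,0,0,0,0,4, 0,0,0.5,0,0,0,4, 0,0,3,0,0,0,4, 0,0,7,0,0,0,4, 0,0,11,0,0,0,4, 0,0,15,0,0,0,4, -10,-20,15,0,0,0,4, -10,-20,15,0,0,0,4, -10,-20,15,0,0,0,4]' 20
python3 - <<'E'
from h import *
p,d=snapshot("top"); cv2.imwrite(f"pics/t7.png",p); crop(p,200,130,360,245,5,"pics/t7z.png")
p,d=snapshot("scene"); cv2.imwrite(f"pics/s7.png",p); crop(p,220,150,420,300,4,"pics/s7z.png")
E
```

```text
t: 16.15
position: [0.5149, -0.0466, 0.0173]
ee_rot: [-3.141, -0.001, 1.625]
ft_force: [-0.0, 5.6, 0.7]
finger_gap: 0.162
t: 17.35
position: [0.447, -0.1825, 0.168]
ee_rot: [3.141, 0.001, 1.626]
ft_force: [0.6, -0.3, 0.5]
finger_gap: 0.468
```

View pics/t7z.png

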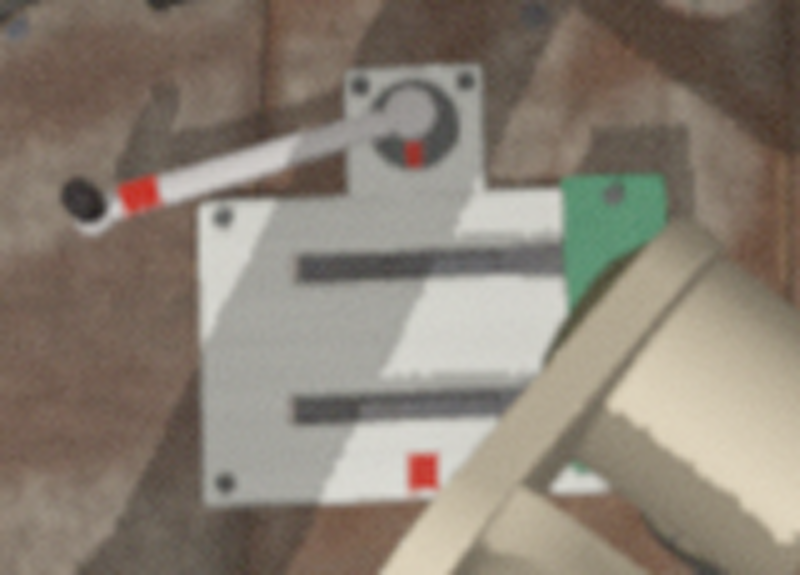

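View pics/s7z.png

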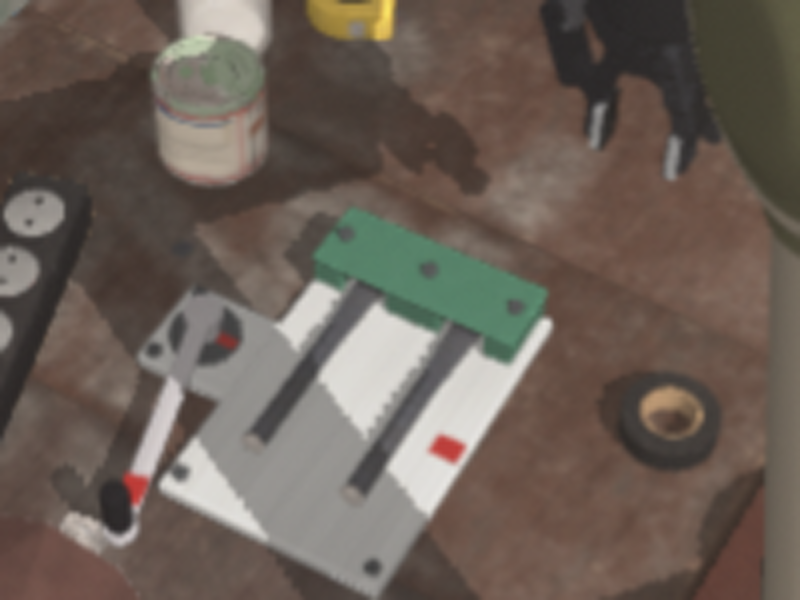

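Both chisels lie in their channels: heads at about (296,268) and (294,408) in the top crop, blades under the guard. Next I'll measure the lever direction and the knob, plus the clearance to the grinder.

```bash
python3 - <<'E'
from h import *
zt=lambda P:(np.array(P,float)+.5)/5-.5+[200,130]
th=-1.517;o=np.array([.5495,-.0545]);R=np.array([[np.cos(th),-np.sin(th)],[np.sin(th),np.cos(th)]])
piv=o+R@[-.015,.110]; print("piv",piv)
for uv,z in (((139,194),.039),((225,168),.039),((300,145),.039),((85,200),.074)):
    q=cast("top",[zt(uv)],z)[0]; v=q[:2]-piv; print(q.round(4),"ang",np.arctan2(v[1],v[0]).round(4),"r",np.hypot(*v).round(4))
# knob in scene: s7z
for uv,z in (((135,490),.039),((117,482),.074)):
    q=cast("scene",[(np.array(uv)+.5)/4-.5+[220,150]],z)[0]; v=q[:2]-piv; print("scene",q.round(4),"ang",np.arctan2(v[1],v[0]).round(4),"r",np.hypot(*v).round(4))
for a in (th-np.pi/2-1.4+2*np.pi,): print("nominal 0 angle",a)
for k in (1.92,):
    print("knob",piv+.165*np.array([np.cos(k),np.sin(k)]))
d=snapshot("top")[1]
u,v=np.meshgrid(np.arange(100,240),np.arange(120,240)); P=depthpt("top",d,np.c_[u.ravel(),v.ravel()])
m=(P[:,2]>.05)&(P[:,2]<.5)
for x0 in np.arange(.44,.72,.02):
    s=P[m&(abs(P[:,0]-x0)<.01)]; s=s[s[:,1]>.06]
    if len(s): i=s[:,1].argmin(); print(x0.round(2),"min y",s[i].round(3),"zmax",s[:,2].max().round(3))
E
```

```text
piv [ 0.65853431 -0.03360696]
[0.6158 0.0992 0.039 ] ang 1.8824 r 0.1395
[0.6295 0.0572 0.039 ] ang 1.8799 r 0.0953
[0.6418 0.0204 0.039 ] ang 1.8717 r 0.0565
[0.6042 0.118  0.074 ] ang 1.9148 r 0.161
scene [0.6148 0.0974 0.039 ] ang 1.893 r 0.1382
scene [0.6102 0.1156 0.074 ] ang 1.8843 r 0.1569
nominal 0 angle 1.7953889803846899
knob [0.60207962 0.12143455]
0.44 min y [0.446 0.356 0.13 ] zmax 0.13
0.46 min y [0.453 0.356 0.128] zmax 0.131
0.48 min y [0.484 0.233 0.214] zmax 0.249
0.5 min y [0.506 0.234 0.204] zmax 0.26
0.52 min y [0.53  0.222 0.207] zmax 0.264
0.54 min y [0.535 0.207 0.203] zmax 0.266
0.56 min y [0.55  0.208 0.202] zmax 0.257
0.58 min y [0.57  0.244 0.207] zmax 0.249
0.6 min y [0.609 0.113 0.072] zmax 0.213
0.62 min y [0.61  0.114 0.056] zmax 0.077
```

```bash
python3 -c "
from h import *
s=read_state();print(s['position'],s['ee_rot'],s['t'])
print(proj('top',[[.6075,.1233,.074],[.6075,.1233,.039]]),proj('scene',[[.6075,.1233,.074]]))"
```

```text
[ 0.44693957 -0.18341141  0.16773332] [3.14122870e+00 4.65608688e-04 1.62025522e+00] 17.5
[[214.46070045 168.24439576]
 [217.48140382 171.53252867]] [[247.75656718 273.01348641]]
```

```bash
python3 -m creep '[16,30.7,-3,0,0,0.265,4, 16,30.7,-3,0,0,0.265,4, 16,30.7,-3,0,0,0.265,4, 16,30.7,-3,0,0,0.265,4, 16,30.7,-3,0,0,0.265,4, 16,30.7,-3,0,0,0.265,4, 16,30.7,-3,0,0,0.265,4, 16,30.7,-3,0,0,0.265,4, 16,30.7,-3,0,0,0.265,4, 16,30.7,-3,0,0,0.265,4]' 20
python3 - <<'E'
from h import *
p,d=snapshot("top"); cv2.imwrite(f"pics/t8.png",p); crop(p,140,90,340,240,4,"pics/t8z.png")
p,d=snapshot("scene"); cv2.imwrite(f"pics/s8.png",p); crop(p,180,180,340,300,5,"pics/s8z.png")
E
```

```text
t: 18.5
position: [0.6075, 0.1256, 0.1375]
ee_rot: [-3.141, 0.0, 1.89]
ft_force: [-0.5, 0.0, -0.0]
finger_gap: 0.472
```

View pics/t8z.png

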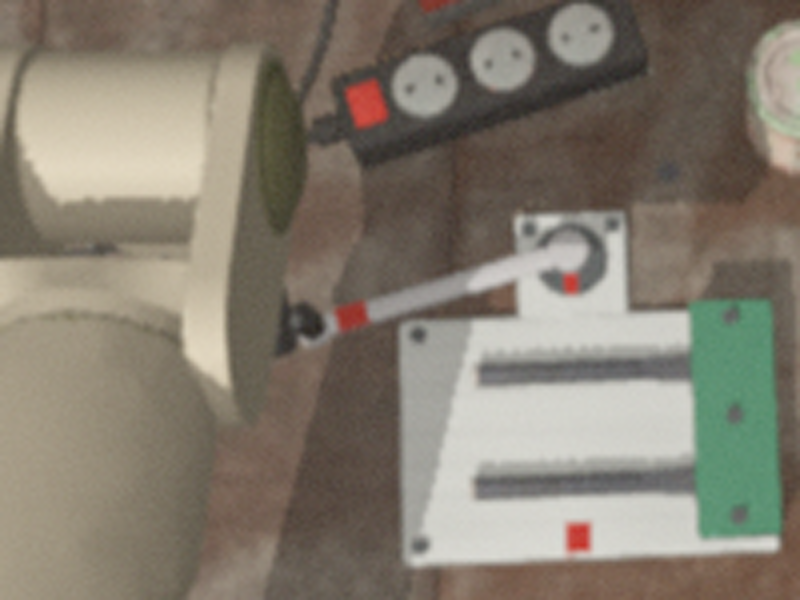

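View pics/s8z.png

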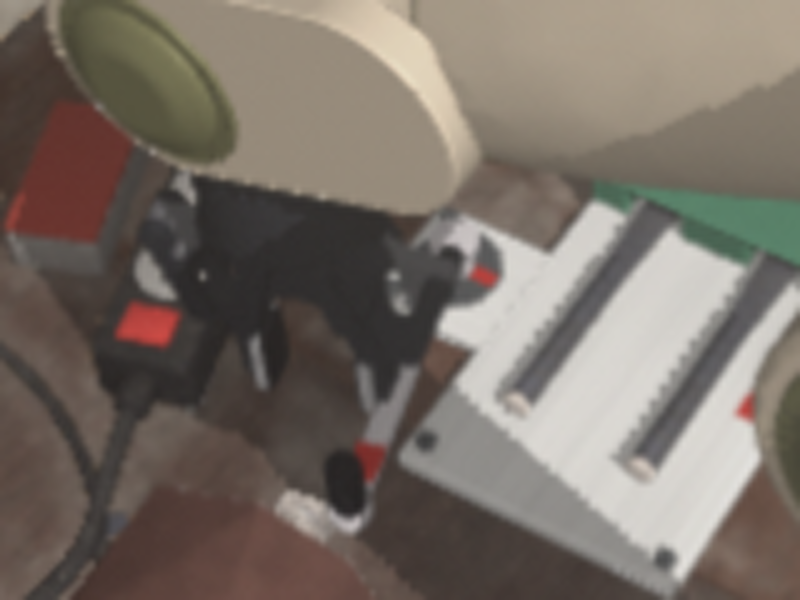

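```bash
python3 - <<'E'
from h import *
p,d=snapshot("top"); 
u,v=np.meshgrid(np.arange(60,300),np.arange(60,300)); P=depthpt("top",d,np.c_[u.ravel(),v.ravel()]); P=P[P[:,2]>.19]
for z0 in np.arange(.2,.5,.03):
    s=P[(P[:,2]>=z0)&(P[:,2]<z0+.03)&(P[:,0]>.4)]
    s=s[(s[:,1]<.22)|(z0>.27)]
    if len(s): print(z0.round(2),len(s),s.min(0).round(3),s.max(0).round(3))
E
```

```text
0.2 16 [0.555 0.095 0.201] [0.592 0.102 0.227]
0.23 14 [0.548 0.093 0.233] [0.56  0.097 0.24 ]
0.29 128 [0.432 0.349 0.29 ] [0.596 0.376 0.311]
0.32 30 [0.569 0.115 0.329] [0.576 0.147 0.35 ]
0.35 115 [0.527 0.055 0.35 ] [0.65  0.167 0.38 ]
0.38 704 [0.484 0.054 0.38 ] [0.654 0.17  0.41 ]
0.41 3089 [0.473 0.055 0.41 ] [0.65  0.186 0.44 ]
0.44 2757 [0.401 0.063 0.44 ] [0.614 0.185 0.47 ]
0.47 1821 [0.4   0.068 0.47 ] [0.528 0.171 0.5  ]
```

View pics/t8.png

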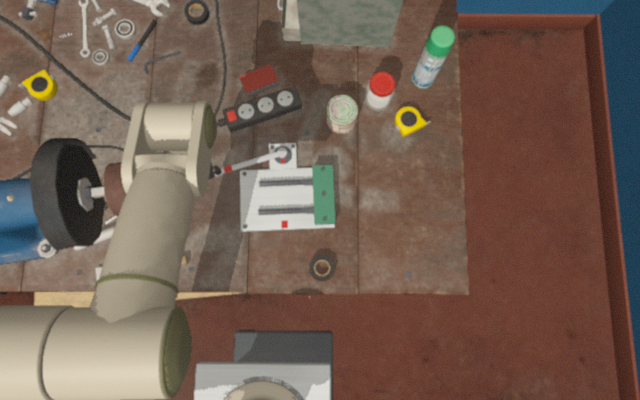

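View pics/s8.png

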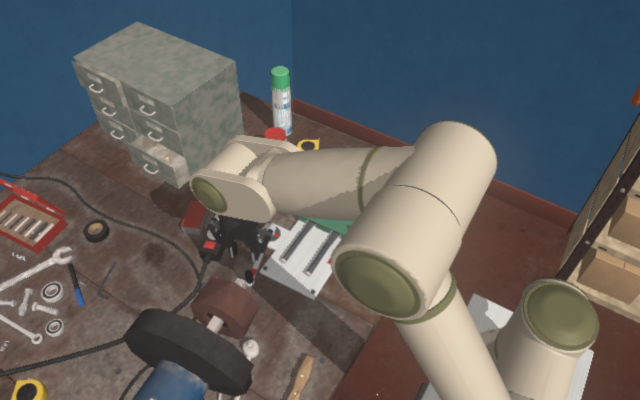

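The wrist has about 20 mm to the grinder wheel (wrist y ≤ 0.186, wheel y ≥ 0.207). I'll descend over the knob and close gently.

```bash
python3 -m creep '[0,0,-3,0,0,0,4, 0,0,-5,0,0,0,4, 0,0,-7,0,0,0,4, 0,0,-8.5,0,0,0,4, 0,0,-9,0,0,0,4, 0,0,-9,0,0,0,4]' 20
python3 - <<'E'
from h import *
p,d=snapshot("scene"); cv2.imwrite(f"pics/s9.png",p); crop(p,180,180,340,300,5,"pics/s9z.png")
E
```

```text
t: 19.25
position: [0.6078, 0.1254, 0.0472]
ee_rot: [-3.141, -0.0, 1.889]
ft_force: [-0.3, -0.1, -0.0]
finger_gap: 0.469
```

View pics/s9z.png

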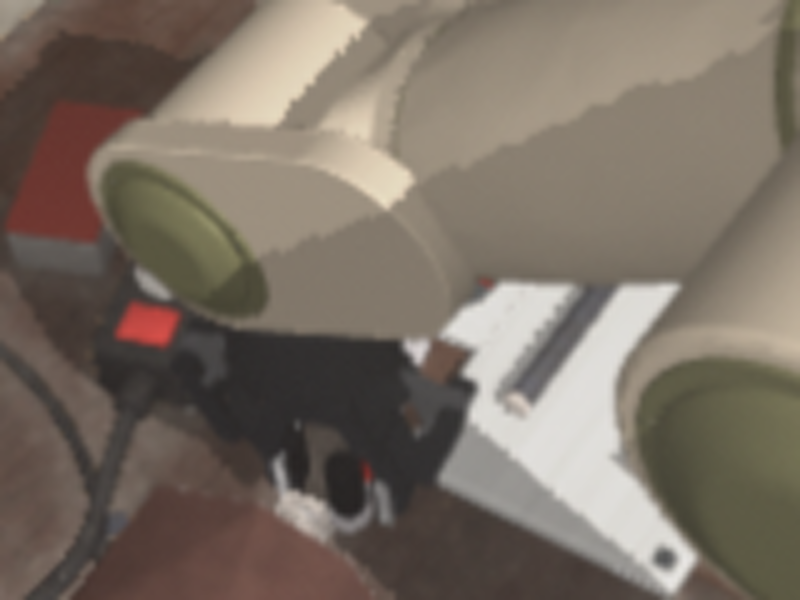

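The knob at (347,480) sits between the two fingers, at (290,465) and (385,495). Closing.

```bash
python3 -m creep '[0,0,0,0,0,0,3, 0,0,0,0,0,0,2, 0,0,0,0,0,0,0.5, 0,0,0,0,0,0,0.5, 0,0,0,0,0,0,0.5, 0,0,0,0,0,0,0.5]' 20
python3 -m creep '[-1.54,-0.58,0,0,0,0.1,0.5, -3.02,-1.31,0,0,0,0.2,0.5, -4.42,-2.19,0,0,0,0.3,0.5, -5.72,-3.2,0,0,0,0.4,0.5]' 20
```

```text
t: 19.9
position: [0.6082, 0.1257, 0.0481]
ee_rot: [3.141, 0.0, 1.89]
ft_force: [-1.6, 0.4, 5.9]
finger_gap: 0.197
t: 20.3
position: [0.551, 0.0935, 0.0481]
ee_rot: [3.14, 0.002, 2.294]
ft_force: [4.1, -1.4, 3.0]
finger_gap: 0.207
```

```bash
python3 -m creep '[-1.2,-1.13,0,0,0,0.1,0.5, -2.28,-2.38,0,0,0,0.2,0.5, -3.23,-3.74,0,0,0,0.3,0.5, -4.04,-5.18,0,0,0,0.4,0.5, -4.7,-6.7,0,0,0,0.5,0.5, -5.2,-8.25,0,0,0,0.6,0.5, -5.54,-9.86,0,0,0,0.7,0.5, -5.73,-11.5,0,0,0,0.8,0.5, -5.75,-13.15,0,0,0,0.9,0.5, -5.74,-13.4,0,0,0,0.915,0.5, -5.74,-13.4,0,0,0,0.915,0.5]' 20
python3 - <<'E'
from h import *
p,d=snapshot("scene"); cv2.imwrite(f"pics/s10.png",p); crop(p,220,150,420,300,4,"pics/s10z.png")
p,d=snapshot("top"); cv2.imwrite(f"pics/t10.png",p); crop(p,200,130,360,245,5,"pics/t10z.png")
E
```

```text
t: 21.4
position: [0.493, -0.0411, 0.048]
ee_rot: [-3.141, -0.0, -3.078]
ft_force: [-6.4, -2.1, 9.5]
finger_gap: 0.203
```

View pics/s10z.png

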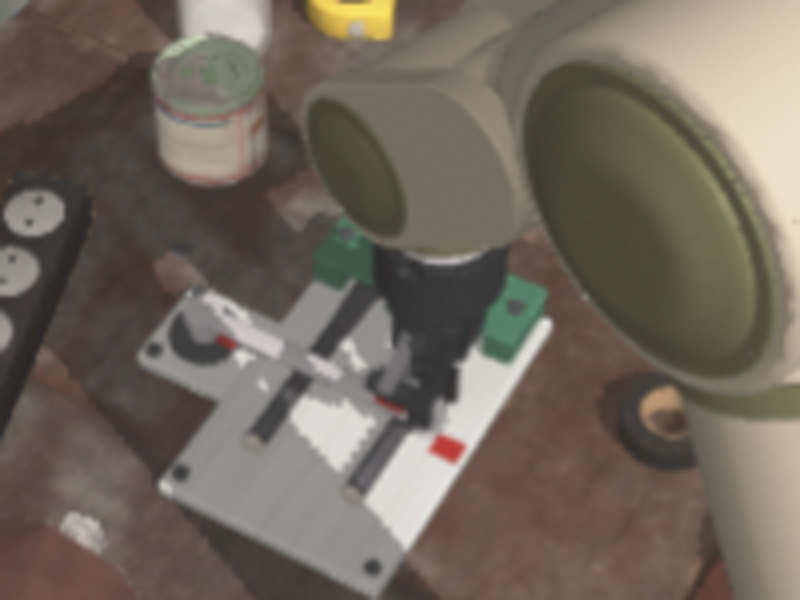

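View pics/t10z.png

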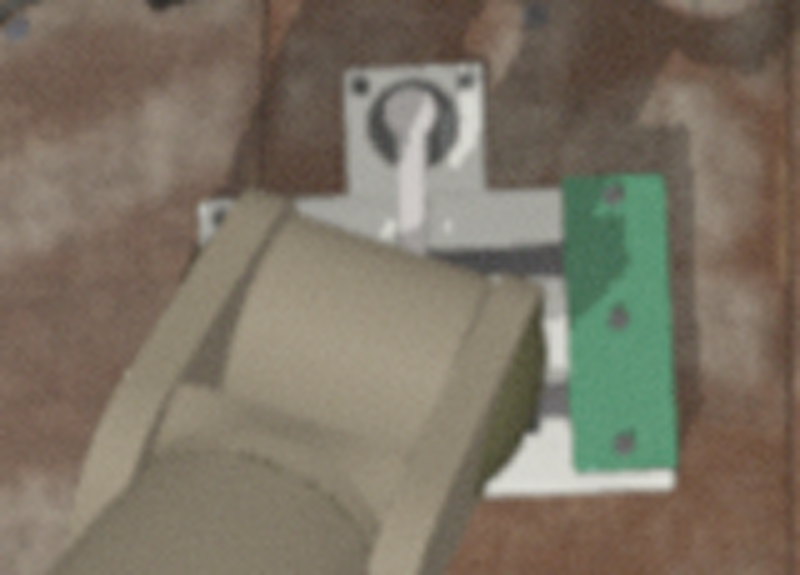

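The lever is across the shanks, pointing at the red mark near (447,448) in the scene crop. I'll release, rise, move aside and check.

```bash
python3 -m creep '[0,0,0,0,0,0,2.4, 0,0,0,0,0,0,3, 0,0,0,0,0,0,4, 0,0,0,0,0,0,4, 0,0,2,0,0,0,4, 0,0,5,0,0,0,4, 0,0,9,0,0,0,4, 0,0,13,0,0,0,4, -8,-4,14,0,0,0,4, -8,-9,14,0,0,0,4, -8,-14,14,0,0,0,4, -8,-19,14,0,0,0,4]' 20
python3 -m creep '[0,-5,0,0,0,0,4, 0,-10,0,0,0,0,4, 0,-15,0,0,0,0,4, 0,-15,0,0,0,0,4]' 20
python3 - <<'E'
from h import *
p,d=snapshot("scene"); cv2.imwrite(f"pics/s11.png",p); crop(p,220,150,420,300,4,"pics/s11z.png")
p,d=snapshot("top"); cv2.imwrite(f"pics/t11.png",p); crop(p,200,130,360,245,5,"pics/t11z.png")
E
```

```text
t: 22.7
position: [0.4137, -0.2074, 0.1877]
ee_rot: [-3.141, 0.001, -3.078]
ft_force: [1.5, 1.0, 0.7]
finger_gap: 0.469
t: 23.1
position: [0.4137, -0.3607, 0.1863]
ee_rot: [-3.141, -0.0, -3.083]
ft_force: [0.1, 0.2, 0.0]
finger_gap: 0.467
```

View pics/s11z.png

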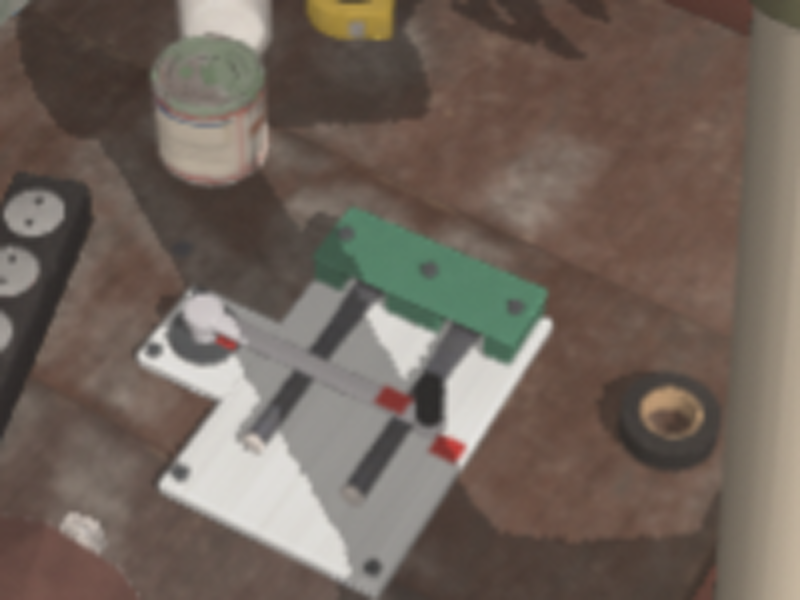

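View pics/t11z.png

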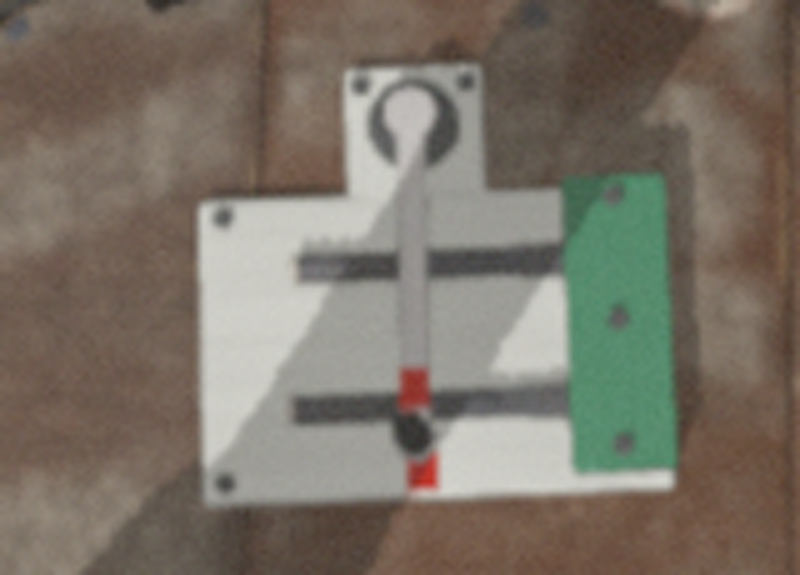

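Both views show the bar straight across both shanks, in line with the red mark at (423,472) in the top crop. I'll put numbers on it.

```bash
python3 - <<'E'
from h import *
th=-1.517;o=np.array([.5495,-.0545]);R=np.array([[np.cos(th),-np.sin(th)],[np.sin(th),np.cos(th)]])
piv=np.array([-.015,.11])
for n,x0,y0,k,pts in (("top",200,130,5,[((414,387),.039),((411.5,240),.039),((423,472),.012),((298,268),.0195),((294,409),.0195),((410,110),.041)]),("scene",220,150,4,[((394,400),.039),((300,361),.039),((447,448),.012),((255,440),.0195),((354,490),.0195)])):
  for uv,z in pts:
    q=cast(n,[(np.array(uv)+.5)/k-.5+[x0,y0]],z)[0][:2]; t=R.T@(q-o); v=t-piv
    print(n,uv,"tray",t.round(4),"keeper est",(1.4+np.arctan2(v[1],v[0])+np.pi/2).round(3))
for i in (1,2): pass
d=np.load("top0.npy");p2,d2=snapshot("top")
for nm in("top0","top11"): pass
a=cv2.imread("pics/top0.png").astype(int);b=cv2.imread("pics/t11.png").astype(int)
D=abs(a-b).max(2); print("tape diff",D[252:285,305:338].mean(),"tin diff",D[95:135,325:360].mean(),"bg",D[20:60,480:560].mean())
E
```

```text
top (414, 387) tray [-0.0165 -0.0283] keeper est 1.389
top (411.5, 240) tray [-0.0157  0.0454] keeper est 1.39
top (423, 472) tray [-0.0152 -0.0669] keeper est 1.399
top (298, 268) tray [-0.0743  0.0378] keeper est 0.712
top (294, 409) tray [-0.0776 -0.0336] keeper est 0.989
top (410, 110) tray [-0.0144  0.1114] keeper est 4.155
scene (394, 400) tray [-0.0144 -0.0282] keeper est 1.404
scene (300, 361) tray [-0.0171  0.0375] keeper est 1.371
scene (447, 448) tray [-0.013  -0.0655] keeper est 1.411
scene (255, 440) tray [-0.0709  0.0383] keeper est 0.737
scene (354, 490) tray [-0.0728 -0.0332] keeper est 1.017
tape diff 13.144168962350781 tin diff 46.14357142857143 bg 8.7796875
```

```bash
python3 -c "
from station import *
print(job_done()); s=read_state(); print(s['t'],s['ft_force'])"
```

```text
the job is handed in; nothing more can be done
None
the job is handed in; nothing more can be done
```

Both chisels are stowed and the keeper lever is locked over the red mark. I handed the job in at about 23 s of the 72 s allowed.

- **Chisels:** I gripped each by the shank, lowered it into its channel and slid it in until the wrist felt the stop: about 15 N in the far channel and 18 N in the near one. I then eased off and let go.
- **Keeper lever:** I held it by the knob and swung it across the shanks, with wrist forces of about 12 N at most.
- **Last pictures:** The cutting edges come out at tray x ≈ 92 mm and 89 mm, worked out from the visible heads because the edges themselves are hidden under the guard. Both chisels are within about 3 mm of their channel centre lines. The keeper reads about 1.39 rad from the top view and 1.37 to 1.40 rad from the scene view. The gripper was clear and the wrist force near zero.
- **Disagreements:** The two cameras differ by 3 to 5 mm along the channels, but every value stays inside its limits. An automatic picture comparison gave a high difference around the tin, which I put down to the changed shadow, because the tin sits at the same pixels in the scene view. The tape roll also looks unmoved, and the hand-in gives no verdict of its own.

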